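Gang-clamp bearing blocks in a ratchet fixture

ROBOT

A 6-joint arm with a two-finger parallel gripper is mounted at the origin on the work surface; the furniture and walls round the work are solid. World frame = base frame: x ahead of the robot, y to its left, z up, the work surface at z = 0. Lengths are in m, angles in rad, forces in N, time in s.
With the tool pointing down it reaches from about 0.25 to 0.775 m from the base axis. Payload 8.9 kg.
Tool frame: the origin (TCP) lies midway between the tips of the shut fingers; the grasp point (between the pads) lies env.pinch_z behind it (env.pinch_z is the distance from the TCP to the grasp point, in m); z points along the fingers, y is the line along which they close (so a half turn about z gives the same grasp; the last joint's range is limited). The gripper opens to 85 mm and grips with 20 to 120 N. Pads are 22 mm wide; open, the fingers measure 114 mm over their backs; the gripper's body (76 mm by 85 mm) begins 54 mm behind the grasp point. The pads swing forward as they close: fully open they stand 13 mm farther back than shut.
Start: joints at [-1.468, 0.291, -0.153, 1.127, 0, 1.431], TCP at [0.126, -0.51, 0.231] pointing down, gripper open.
Joint ranges: [-2.52, 2.52], [-0.91, 1.74], [-1.3, 1.37], [-1.96, 2.02], [-1.52, 1.47], [-3.14, 3.14]. Speed limits (rad/s): [2.22, 2.22, 2.79, 3.14, 3.14, 3.14].

INTERFACE

Orientations are given as a unit quaternion [x, y, z, w].
In Python, from bench import env gives the robot as it stands. The module is installed in compiled form; this text tells all that it offers.
- The arm moves only by the tool play_rows, never from a script. Its argument "commands" is a list that holds one entry, the list of rows, each a list of 7 numbers: the gripper's target within -1 to 1 (fully open at 1, half-way at 0, shut at -1), then the shift along the tool's x, y, z scaled (see below), then the turn, a rotation vector about the tool's x, y, z scaled (see below). In form: [[[fingers, tx, ty, tz, wx, wy, wz], ...]]. A call has 1 to 20 rows; each row shifts and turns the commanded pose from where the row before left it, along the tool's axes as they then stand; what a row does not reach is not made up. The controller multiplies each number of a shift by 5 cm and each number of a turn by 4 degrees. A row lasts 1/10 s, in which the tool goes at most 50 mm and 8.59 degrees, less where a joint would pass 70% of its speed; a pose out of reach is approached as far as the arm can. A call with a number of a shift or a turn outside -1 to 1 is refused whole. A call with a gripper value outside its range is refused whole. The fingers move at their own pace and stop on an object; "squeeze" is the grip in N (left out, the last holds). Time passes only in rows, so rows that do not move let the fingers close. It gives the time, the measured TCP pose, the force, the opening and the grip force at its end, in the units of the state.
- env.get_obs(): the state, without advancing time (a new reading comes with each control period).
- env.read_camera(name): name is "side" or "top" or "wrist"; returns a dict with "frame" (480x640x3 uint8, blue, green, red), "z_map" (480x640 float32, m along the optical axis (not along the pixel's ray), 0 where there is no reading), "intrinsics" (3x3 intrinsics, pixels), "rvec" (rotation vector, rad) and "tvec" (3), from world to camera coordinates, as OpenCV has them. Camera axes: x right, y down, z forward; pixel columns grow to the right and rows downward; lengths in m; the calibration is good to about 2 mm. The wrist camera is an equidistant fisheye: a pixel r from the principal point sees the ray r / f radians off the axis. A picture is of the moment at which its call begins.
- env.finish_job(): hands the job in; it is judged then, once.
Trained networks look in the newest picture that a camera, given by its name, has taken for a name from the list of things; names that differ only in an ending like _2 or _b are one class to them, and where a whole thing is asked for, a point or a joint stands for the part that bears it (a point fixed in the world has none). Each returns a list of dicts, best first, with "conf" (0 to 1); they miss things now and then, are a little off and sometimes report something else, mostly with a low value. They report only what shows in the picture. A call takes as long as a camera call. They do not tell look-alikes from the thing itself.
- env.find_in(query, camera): "location" ([column, row] in pixels, amid what is visible of it).
- env.silhouettes(query, camera): "mask" (480x640 bool, what is visible of it) and "location" ([column, row] in pixels, amid what is visible of it).
- env.pinpoint(query, camera): "location" ([column, row] in pixels: a listed point, or the origin of a listed thing).
The state is a dict: "time": time; "joint_positions": joint angles; "joint_velocities": joint speeds; "tau": joint torques, N m; "eef_pos": TCP position; "orientation": TCP orientation; "force": force on the tool from outside, world axes, zero at the start; "torque": the same for the moment, N m; "width": finger opening in m; "grasp_force": force on a finger pad.
Only numpy, scipy, OpenCV 4.12 (cv2) and the standard library are available. Lean on these libraries where they do the work, as an engineer would, in place of code of your own. Each camera call takes 0.05 s, during which the arm holds its last target. There are 200 camera calls.

TASK

Get the bearing blocks ready for line-reaming: stand every block on the bed of the ratchet clamping fixture, one behind the other between the stop and the jaw, bores in line. Then swing the hinged keeper bar over them until it snaps home in its catch, and only then pump the lever, stroke by stroke, until the sprung pad on the jaw is held clearly pressed in (at least 5 mm) against the row without being bottomed out. Move the jaw with the lever only, never by pushing on it, and leave the masking tape, tape measure and pulley where they are.

Things in the scene. Friction and masses are not known exactly. Their poses are not given: they have to be found in the camera images.
- fixture: fixed ratchet clamping fixture: dark steel base plate 100 mm wide (x), from y = +20 to -280 mm, 12 mm thick. Origin on the table under the middle of the stop's clamping face; z up, +y along the row from the lever toward the stop, x across. Stop: 72 mm wide, y 0 to +20, top at z 56 (62 at the hinge boss). Ratchet head: two cheeks 44 mm over all, y -205 to -277, 61 mm high, keeper catch on its front
- jaw: sliding jaw, 56 mm wide, top at z 55, with a toothed bar that runs back through the ratchet head and sticks out behind (18 mm wide, z 35 to 52, end 392 mm behind the stop's face at the start). Its origin starts at the fixture's origin and moves along fixture +y as the jaw advances (at most 150 mm, about 8 N of friction). It can only advance, 10 mm a tooth: a pawl holds it and there is no release
- pad (a joint): how far (m) the sprung pad is pressed in toward the jaw: 0 = free, 0.024 = bottomed; preload 8 N and 0.5 N per mm. The black pad is 54 mm wide, 8 mm thick, top at z 55, with a 24 mm gap between it and the jaw when free
- pad_face (a point): centre of the pad's clamping face; at the start 156 mm behind the stop's face, 35 mm above the table
- lever (a joint): pump lever, rad: 0 = at rest, leaning 0.10 rad back from the stop; 0.36 = forward end stop. Pushing the handle toward the stop (fixture +y) to the end stop and letting its return spring bring it back is one stroke; it advances the jaw one 10 mm tooth, never more. A push of less than about 0.30 rad, or a return short of about 0.05 rad, may gain nothing. Takes 2 to 15 N at the handle
- lever_grip (a point): middle of the lever's black T-handle, a round bar of 20 mm diameter, 90 mm long across the fixture (its x), about 175 mm above the table. It swings about a pivot across the fixture 168 mm from it, which lies 249 mm behind the stop's face and 8 mm above the table. One stroke moves the handle about 60 mm
- keeper (a joint): angle of the keeper bar, rad: 0 = shut, lying over the row along the fixture's -y direction; grows as it swings open toward the fixture's +x side, to 2.0. It stays where it is left (small friction); in the last 0.09 rad it rides over a sprung ball catch (about 8 N at the knob) and snaps home at 0
- keeper_knob (a point): middle of the upright black knob on the keeper bar (22 mm diameter, from z 81 to 113 mm), 125 mm from the bar's upright hinge axis, which stands at x = 0, y = +10 mm in the fixture's frame. The bar is 22 mm wide, reaches 236 mm from the hinge and lies between z 62 and 76, above the blocks in the bed (tops at z 60)
- block1: aluminium bearing block, 56 mm (its x) by 32 mm (its y, the direction of the bore) by 48 mm high, the lowest 12 mm a heavy dark steel foot of the same outline, about 0.15 kg; origin at the centre of its underside, z up. All blocks are alike, and either way round is right. Two to four are present
- block2: like block1
- block3: like block1
- block4: like block1
- masking_tape: roll of masking tape, 112 mm diameter, 30 mm high, lying flat; to be left alone
- tape_measure: yellow tape measure, 38x88x66 mm; to be left alone
- pulley: brown pulley, 68 mm diameter, 24 mm high; to be left alone
- bed (a point): middle of the bed on which the blocks stand: the base plate's top (z = 12 mm), 78 mm behind the stop's face, on the middle line. On each side runs a low flared rail: about 60 mm between them at the bed, 68 mm at their tops (z about 21), 76 mm over the outsides. At the start the bed is free from the stop 156 mm back to the pad
There are look-alikes about, which are no part of the job. What is shaped like the block3 but purple or turquoise is not meant.

How it is judged:
By the outcome, as a careful person would: the job done as asked, in the order asked, and still so for the second after the job is handed in, with the robot touching nothing.
Of block1, block2, block3, block4 only 2 to 4 are there at a start; the rules pass over those that are not, and their reading is None.
At some moment in a run one of block1, block2, block3, block4 may be knocked a few centimetres aside while the robot is not near it.
Once in a run the grip may slacken for a moment while it holds something.
It also fails if it takes over 210 s, if anything falls off the work surface, if the arm or the gripper's body presses on something with over 40 N, if the wrist force passes 120 N, or if a joint passes its speed limit or range.

## Working session

There is one attempt and no reset: what is moved stays moved. The work goes in short steps, Python scripts to look and compute and a tool call to move; the robot and the scene stay as the last step left them, time stands still between calls to the robot, and variables do not carry over. Pictures are saved under pics/ and viewed, at most 14 in all, crops included, and the job is handed in when it is done.

Besides the shell and the picture viewer there is one more tool, called after ">>>" by a JSON object that holds its "fn" and its "kwargs". play_rows: Moves the arm, as the interface text tells. Its arguments: {"type":"object","properties":{"commands":{"type":"array"},"squeeze":{"type":"number"}},"required":["commands"]}

```bash
mkdir -p pics
cat > h.py <<'E'
import numpy as np, cv2
from bench import env
from scipy.spatial.transform import Rotation as R
def cam(n):
    c=env.read_camera(n); c['Rm']=cv2.Rodrigues(np.array(c['rvec'],float))[0]; c['t']=np.array(c['tvec'],float).reshape(3); c['K']=np.array(c['intrinsics']); c['n']=n; return c
def rays(c,u,v):
    K=c['K']; x=(u-K[0,2])/K[0,0]; y=(v-K[1,2])/K[1,1]
    if c['n']=='wrist':
        r=np.hypot(x,y)+1e-9; s=np.tan(np.minimum(r,1.5))/r; x=x*s;y=y*s
    return np.stack([x,y,np.ones_like(x)],-1)
def pt(c,u,v,z=None):
    """world pt of pixel; by depth or by plane at height z"""
    d=rays(c,np.asarray(u,float),np.asarray(v,float))
    o=-c['Rm'].T@c['t']
    if z is None:
        D=c['z_map'][np.asarray(v,int),np.asarray(u,int)]
        return (d*D[...,None]-c['t'])@c['Rm']
    w=d@c['Rm']; return o+w*((z-o[2])/w[...,2])[...,None]
def cloud(c):
    v,u=np.mgrid[:480,:640]; return pt(c,u,v)
def proj(c,p):
    q=c['Rm']@np.asarray(p)+c['t']; x,y=q[0]/q[2],q[1]/q[2]
    if c['n']=='wrist':
        r=np.hypot(x,y)+1e-9; s=np.arctan2(r,1)/r; x*=s;y*=s
    K=c['K']; return np.array([K[0,0]*x+K[0,2],K[1,1]*y+K[1,2]])
E
python3 - <<'E'
from h import *
o=env.get_obs(); print(o, env.pinch_z)
for n in ['top','side']:
    c=cam(n); cv2.imwrite(f'pics/{n}0.png',c['frame']); print(n,-c['Rm'].T@c['t'])
    for q in ['block1','fixture','keeper_knob','lever_grip','pad_face','bed','jaw','masking_tape','tape_measure','pulley']:
        r=env.pinpoint(q,n)
        for d in r[:6]:
            l=d['location']; print(q,round(d['conf'],2),np.round(l),np.round(pt(c,np.clip(l[0],0,639),np.clip(l[1],0,479)),3))
E
```

```text
{'time': 0.0, 'joint_positions': array([-1.46828688e+00,  2.91279541e-01, -1.54138154e-01,  1.12672402e+00,
        2.58275037e-06,  1.43153699e+00]), 'joint_velocities': array([-1.94608334e-04,  1.04371857e-04, -5.30669005e-04,  6.27877277e-05,
       -6.93764838e-05, -1.77418241e-04]), 'tau': array([-7.22074110e-04, -5.37142253e+01,  3.31376231e+01,  1.58988358e-02,
       -1.83506695e-04, -8.09676294e-06]), 'eef_pos': array([ 0.12567383, -0.50926669,  0.23072829]), 'orientation': array([ 9.92702151e-01,  1.20590164e-01,  1.36511869e-05, -6.72557344e-04]), 'force': array([-0.03348845,  0.64446342,  0.0586468 ]), 'torque': array([ 0.02215033,  0.04911472, -0.00011649]), 'grasp_force': 0.0, 'width': 0.08516857374936485} 0.0187
top [0.46355472 0.0169241  1.66710011]
block1 0.72 [211. 287.] [0.424 0.344 0.049]
block1 0.7 [204. 242.] [0.561 0.367 0.043]
block1 0.65 [262. 260.] [0.503 0.193 0.04 ]
block1 0.5 [236. 261.] [0.501 0.271 0.047]
fixture 0.76 [307. 249.] [0.536 0.057 0.009]
keeper_knob 0.74 [298. 208.] [0.653 0.077 0.11 ]
lever_grip 0.86 [401. 256.] [ 0.505 -0.209  0.185]
lever
[... 423 characters left out ...]
k1 0.92 [304. 380.] [0.501 0.297 0.015]
block1 0.77 [314. 346.] [0.495 0.21  0.027]
block1 0.56 [334. 415.] [0.425 0.379 0.029]
block1 0.2 [259. 221.] [ 0.727 -0.204  0.025]
fixture 0.73 [310. 306.] [0.528 0.083 0.016]
keeper_knob 0.55 [263. 268.] [0.642 0.078 0.112]
lever_grip 0.9 [340. 186.] [ 0.509 -0.193  0.179]
lever_grip 0.19 [263. 269.] [0.642 0.08  0.11 ]
pad_face 0.7 [329. 250.] [ 0.514 -0.096  0.046]
pad_face 0.39 [262. 218.] [ 0.719 -0.21   0.03 ]
bed 0.94 [319. 281.] [ 0.523 -0.007  0.016]
jaw 0.74 [330. 252.] [ 0.513 -0.095  0.042]
masking_tape 0.67 [261. 221.] [ 0.723 -0.203  0.026]
tape_measure 0.56 [382. 206.] [ 0.402 -0.359  0.016]
pulley 0.66 [228. 340.] [0.685 0.228 0.022]
```

View pics/top0.png

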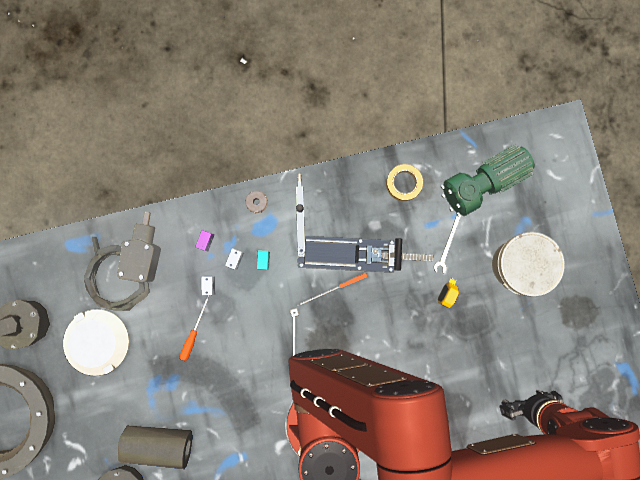

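View pics/side0.png

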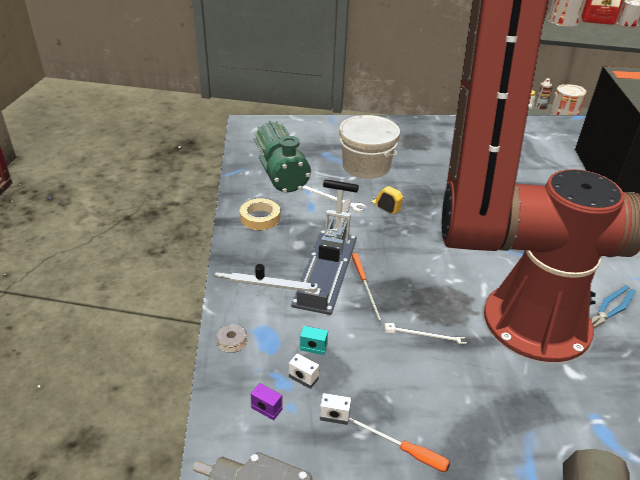

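The top view shows four block shapes: white at (207,286), white at (233,259), turquoise at (263,260) and purple at (204,241). The side view shows them at (335,408), (304,370), (313,340) and (266,400). The two white (aluminium) ones are the real blocks and the other two are look-alikes. Next I'll go above for a close look.

>>> {"fn": "play_rows", "kwargs": {"commands": [[[1, 0, 0, -0.85, 0, 0, 0.865], [1, 0, 0, -0.85, 0, 0, 0.865], [1, 0, 0, -0.85, 0, 0, 0.865], [1, 0, 0, -0.85, 0, 0, 0.865], [1, 0.4, -0.8, 0, 0, 0, 0], [1, 0.4, -0.8, 0, 0, 0, 0], [1, 0.4, -0.8, 0, 0, 0, 0], [1, 0.4, -0.8, 0, 0, 0, 0], [1, 0.4, -0.8, 0, 0, 0, 0], [1, 0.4, -0.8, 0, 0, 0, 0], [1, 0.4, -0.8, 0, 0, 0, 0], [1, 0.4, -0.8, 0, 0, 0, 0], [1, 0.4, -0.8, 0, 0, 0, 0], [1, 0.4, -0.8, 0, 0, 0, 0], [1, 0.4, -0.8, 0, 0, 0, 0], [1, 0.4, -0.8, 0, 0, 0, 0], [1, 0.4, -0.8, 0, 0, 0, 0], [1, 0.4, -0.8, 0, 0, 0, 0], [1, 0.4, -0.8, 0, 0, 0, 0], [1, 0.4, -0.8, 0, 0, 0, 0]]]}}

```text
time: 3.1
eef_pos: [0.4464, 0.1017, 0.4017]
orientation: [1.0, 0.023, -0.0, -0.014]
force: [-0.3, -0.1, 0.1]
width: 0.0854
grasp_force: 0.0
```

Run:
```python
from h import *
o=env.get_obs(); print(o['time'],o['eef_pos'],o['orientation'])
c=cam('wrist'); cv2.imwrite('pics/w1.png',c['frame']); print(-c['Rm'].T@c['t'],c['Rm'],c['K'])
for q in ['block1','fixture','keeper_knob','lever_grip','pad_face','bed']:
    for d in env.pinpoint(q,'wrist')[:6]:
        l=d['location']; print(q,round(d['conf'],2),np.round(l),np.round(pt(c,np.clip(l[0],0,639),np.clip(l[1],0,479)),3))
```

```text
3.1 [0.44637497 0.10172345 0.40174294] [ 9.99636873e-01  2.30371033e-02 -2.84094112e-04 -1.39761402e-02]
[0.52433944 0.10085647 0.54378284] [[ 0.04628318 -0.99850608 -0.02904255]
 [-0.95142884 -0.05292241  0.30328597]
 [-0.30436989  0.01359488 -0.9524569 ]] [[371.64829954   0.         318.01491259]
 [  0.         371.64829954 239.08978754]
 [  0.           0.           1.        ]]
block1 0.83 [162. 187.] [0.431 0.341 0.04 ]
block1 0.81 [269. 139.] [0.502 0.18  0.047]
block1 0.73 [207. 131.] [0.513 0.267 0.048]
block1 0.67 [155.  99.] [0.562 0.354 0.034]
fixture 0.62 [590. 230.] [ 0.401 -0.364  0.023]
fixture 0.58 [358. 126.] [0.525 0.065 0.075]
keeper_knob 0.56 [358.  19.] [0.652 0.074 0.112]
lever_grip 0.93 [587. 163.] [ 0.517 -0.198  0.182]
pad_face 0.94 [465. 142.] [ 0.518 -0.094  0.032]
bed 0.6 [409. 134.] [ 0.519 -0.014  0.012]
bed 0.27 [466. 142.] [ 0.517 -0.096  0.031]
```

View pics/w1.png

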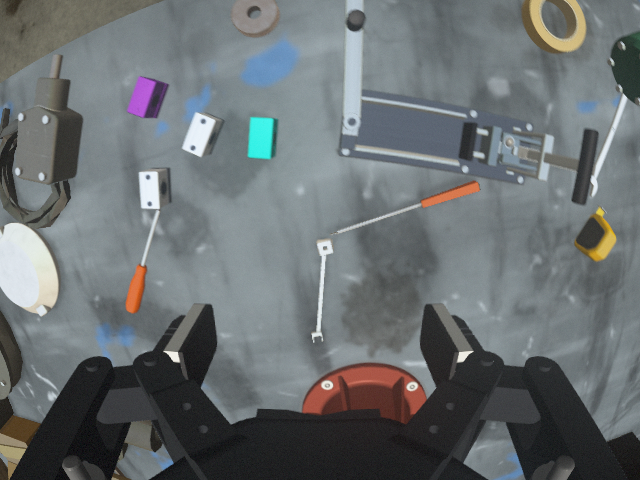

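The wrist view shows the white blocks at (203,135) and (154,188), turquoise at (262,138) and purple at (147,97). The fixture runs from (342,120) to (545,160), with the keeper open upward and its knob at (355,20). Next I'll measure exact poses.

```bash
cat >> h.py <<'E'
def ccol(c): return c['frame'].astype(int)
def block_pose(c,xy,rad=.05,zlo=.040,zhi=.056):
    P=cloud(c); m=(P[...,2]>zlo)&(P[...,2]<zhi)&(np.hypot(P[...,0]-xy[0],P[...,1]-xy[1])<rad)&(c['z_map']>0)
    f=ccol(c); m&=(f.max(-1)-f.min(-1)<45)
    n,l,s,_=cv2.connectedComponentsWithStats(m.astype(np.uint8)); k=1+s[1:,4].argmax(); m=l==k
    q=P[m]; r=cv2.minAreaRect((q[:,:2]*1000).astype(np.float32)); b=cv2.boxPoints(r)
    e=[b[1]-b[0],b[2]-b[1]]; L=max(e,key=np.linalg.norm); a=np.degrees(np.arctan2(L[1],L[0])); a=(a+90)%180-90
    return dict(center=np.round(r[0],1),size=np.round(sorted(r[1]),1),long_deg=round(a,1),ztop=round(float(np.median(q[:,2])),4),n=int(m.sum()))
E
python3 - <<'E'
from h import *
c=cam('wrist')
for xy in [(.513,.267),(.431,.341)]: print('wrist',block_pose(c,xy))
t=cam('top')
for xy in [(.501,.271),(.424,.344)]: print('top',block_pose(t,xy))
# fixture plate
P=cloud(c)
for cc in (c,t):
    P=cloud(cc); s=[d for d in env.silhouettes('fixture',cc['n'])][:3]
    for d in s:
        m=d['mask']&(P[...,2]>.006)&(P[...,2]<.017); q=P[m]
        if len(q)<50: continue
        r=cv2.minAreaRect((q[:,:2]*1000).astype(np.float32)); print(cc['n'],d['conf'],r,np.median(q[:,2]),m.sum())
        print(cv2.boxPoints(r))
    # height classes: stop top
    m=(P[...,2]>.050)&(P[...,2]<.0605)&(abs(P[...,0]-.54)<.06)&(abs(P[...,1]-.065)<.04)
    q=P[m]; print('stop',m.sum(),cv2.minAreaRect((q[:,:2]*1000).astype(np.float32)) if m.sum()>3 else 0)
    m=(P[...,2]>.156)&(P[...,2]<.2)&(abs(P[...,0]-.51)<.09)&(abs(P[...,1]+.2)<.06)
    q=P[m]; print('handle',m.sum(),cv2.minAreaRect((q[:,:2]*1000).astype(np.float32)),q[:,2].max())
    m=(P[...,2]>.100)&(P[...,2]<.12)&(abs(P[...,0]-.65)<.05)&(abs(P[...,1]-.078)<.05)
    q=P[m]; print('knob',m.sum(),cv2.minAreaRect((q[:,:2]*1000).astype(np.float32)) if m.sum()>3 else 0)
    m=(P[...,2]>.063)&(P[...,2]<.085)&(P[...,0]>.5)&(abs(P[...,1]-.078)<.05)
    q=P[m]; print('bar',m.sum(),cv2.minAreaRect((q[:,:2]*1000).astype(np.float32)) if m.sum()>3 else 0)
E
```

```text
wrist {'center': array([506.8, 279.2]), 'size': array([33.6, 57.3]), 'long_deg': np.float32(-22.5), 'ztop': 0.0476, 'n': 901}
wrist {'center': array([427.3, 358.9]), 'size': array([33.2, 56.1]), 'long_deg': np.float32(1.4), 'ztop': 0.0477, 'n': 757}
top {'center': array([510.1, 283.7]), 'size': array([26.8, 55.5]), 'long_deg': np.float32(-17.6), 'ztop': 0.0468, 'n': 131}
top {'center': array([427.5, 360.2]), 'size': array([33.8, 54.2]), 'long_deg': np.float32(0.2), 'ztop': 0.0465, 'n': 184}
wrist 0.9 ((514.9225463867188, -142.06900024414062), (448.48223876953125, 101.04669952392578), 86.25639343261719) 0.011395080177550825 8406
[[ 449.8659  -362.53287]
 [ 550.69696 -369.1304 ]
 [ 579.9792    78.39487]
 [ 479.14813   84.9924 ]]
stop 234 ((512.4686279296875, 72.71884155273438), (20.073484420776367, 39.773319244384766), 86.41905212402344)
handle 1231 ((511.86834716796875, -201.4051055908203), (19.284093856811523, 90.32337951660156), 86.91619110107422) 0.18630241324789787
knob 279 ((653.0596313476562, 74.53942108154297), (21.326900482177734, 20.628379821777344), 42.665653228759766)
bar 1959 ((600.3926391601562, 73.6744613647461), (177.9834442138672, 22.83775520324707), 1.058050513267517)
top 0.93 ((520.544921875, -75.02745056152344), (279.3508605957031, 100.0093765258789), 86.29656219482422) 0.010979398736397302 1712
[[ 461.6227   -211.1813  ]
 [ 561.4233   -217.64111 ]
 [ 579.46716    61.126404]
 [ 479.66656    67.58621 ]]
stop 2 0
handle 227 ((512.1829223632812, -202.3374786376953), (19.543621063232422, 89.77625274658203), 85.9229507446289) 0.19153144510882683
knob 44 ((654.0233764648438, 75.08912658691406), (19.490251541137695, 18.816652297973633), 37.905906677246094)
bar 467 ((644.9844970703125, 74.64542388916016), (239.8854217529297, 22.161577224731445), 1.0551837682724)
```

>>> {"fn": "play_rows", "kwargs": {"commands": [[[1, 0, 0, 0.28, 0, 0, -0.955], [1, 0, 0, 0.28, 0, 0, -0.955], [1, 0, 0, 0.28, 0, 0, -0.955], [1, 0, 0, 0.28, 0, 0, -0.955], [1, 0, 0, 0.28, 0, 0, -0.955], [1, 0, 0, 0.28, 0, 0, -0.955], [1, 0, 0, 0.28, 0, 0, -0.955], [1, 0, 0, 0.28, 0, 0, -0.955], [1, 0, 0, 0.28, 0, 0, -0.955], [1, 0, 0, 0.28, 0, 0, -0.955], [1, 0, 0, 0.28, 0, 0, -0.955], [1, 0, 0, 0.28, 0, 0, -0.955], [1, 0, 0, 0.28, 0, 0, -0.955], [1, 0, 0, 0.28, 0, 0, -0.955], [1, 0, 0, 0.28, 0, 0, -0.955], [1, 0, 0, 0.28, 0, 0, -0.955], [1, 0, 0, 0.28, 0, 0, -0.955], [1, 0.9, -0.06, 0, 0, 0, 0], [1, 0.9, -0.06, 0, 0, 0, 0], [1, 0.9, -0.06, 0, 0, 0, 0]]]}}

```text
time: 5.65
eef_pos: [0.4902, 0.2345, 0.1674]
orientation: [0.833, 0.553, 0.007, -0.012]
force: [1.2, -0.3, 1.0]
width: 0.0854
grasp_force: 0.0
```

```bash
cat >> h.py <<'E'
def go(xyz,psi):
    """print turn (units, tool axes) then shift (units, in the turned tool frame)"""
    o=env.get_obs(); Rc=R.from_quat(o['orientation']); p=np.radians(psi)
    Rt=R.from_matrix(np.array([[np.cos(p),np.sin(p),0],[np.sin(p),-np.cos(p),0],[0,0,-1]]).T)
    w=np.degrees((Rc.inv()*Rt).as_rotvec())/4
    d=Rt.inv().apply(np.array(xyz)-o['eef_pos'])/.05
    print('t',round(o['time'],2),'at',np.round(o['eef_pos'],4),'turn',np.round(w,2),'shift',np.round(d,2),'F',np.round(o['force'],1),'w',round(o['width'],4))
O=np.array([.5285,.0617]); YH=np.array([.0640,.998]); XH=np.array([.998,-.0640])
def fx(x,y): return O+XH*x+YH*y   # fixture (m) -> world
E
python3 - <<'E'
from h import *
c=cam('wrist'); b=block_pose(c,(.507,.279)); print(b)
print(block_pose(c,(.427,.359)))
go([b['center'][0]/1000,b['center'][1]/1000,.16],b['long_deg']+90)
go([b['center'][0]/1000,b['center'][1]/1000,.018],b['long_deg']+90)
cv2.imwrite('pics/w2.png',c['frame'])
E
```

```text
{'center': array([507.5, 279.1]), 'size': array([32. , 55.4]), 'long_deg': np.float32(-22.4), 'ztop': 0.0475, 'n': 3445}
{'center': array([427.7, 359.1]), 'size': array([32.4, 56.7]), 'long_deg': np.float32(0.3), 'ztop': 0.0476, 'n': 3017}
t 5.7 at [0.4924 0.2401 0.1677] turn [-0.15 -0.42 -0.08] shift [ 0.84 -0.02  0.15] F [-0.7  3.8  0.6] w 0.0854
t 5.7 at [0.4924 0.2401 0.1677] turn [-0.15 -0.42 -0.08] shift [ 0.84 -0.02  2.99] F [-0.7  3.8  0.6] w 0.0854
```

View pics/w2.png

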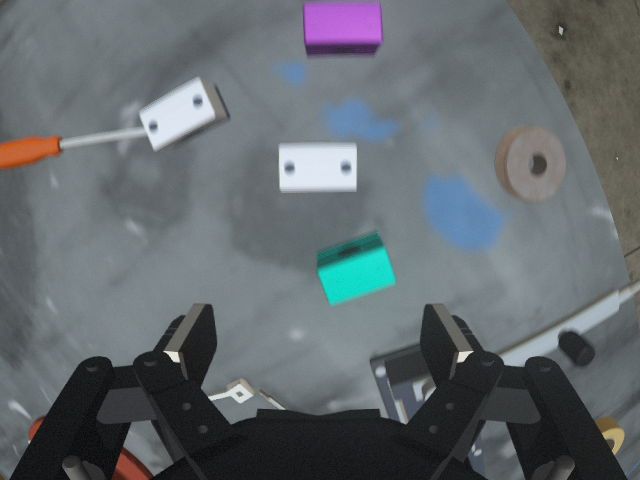

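The close crop shows the white block at (318,167) square to the gripper. Purple at (342,28) and turquoise at (356,270) stay clear of the fingers.

>>> {"fn": "play_rows", "kwargs": {"commands": [[[1, 0.42, -0.01, 0, -0.07, -0.21, -0.04], [1, 0.42, -0.01, 0, -0.07, -0.21, -0.04], [1, 0, 0, 0, 0, 0, 0], [1, 0, 0, 0, 0, 0, 0], [1, 0, 0, 0.6, 0, 0, 0], [1, 0, 0, 0.6, 0, 0, 0], [1, 0, 0, 0.6, 0, 0, 0], [1, 0, 0, 0.5, 0, 0, 0], [1, 0, 0, 0, 0, 0, 0], [1, 0, 0, 0, 0, 0, 0]]], "squeeze": 50}}

```text
time: 6.7
eef_pos: [0.5044, 0.2713, 0.0535]
orientation: [0.832, 0.555, -0.003, 0.0]
force: [-0.4, -0.2, -0.2]
width: 0.0854
grasp_force: 0.0
```

Run:
```python
from h import *
go([.5075,.2791,.018],67.6)
```

```text
t 6.7 at [0.5044 0.2713 0.0535] turn [-0.03  0.07 -0.03] shift [ 0.17 -0.    0.71] F [-0.4 -0.2 -0.2] w 0.0854
```

>>> {"fn": "play_rows", "kwargs": {"commands": [[[1, 0.17, 0, 0, -0.03, 0.07, -0.03], [1, 0, 0, 0.35, 0, 0, 0], [1, 0, 0, 0.36, 0, 0, 0], [1, 0, 0, 0, 0, 0, 0], [1, 0, 0, 0, 0, 0, 0], [-1, 0, 0, 0, 0, 0, 0], [-1, 0, 0, 0, 0, 0, 0], [-1, 0, 0, 0, 0, 0, 0], [-1, 0, 0, 0, 0, 0, 0], [-1, 0, 0, 0, 0, 0, 0], [-1, 0, 0, 0, 0, 0, 0], [-1, 0, 0, 0, 0, 0, 0], [-1, 0, 0, 0, 0, 0, 0]]], "squeeze": 50}}

```text
time: 8.0
eef_pos: [0.5086, 0.2803, 0.0186]
orientation: [0.831, 0.557, 0.001, 0.0]
force: [-0.9, 0.2, 6.1]
width: 0.0554
grasp_force: 53.3
```

Run:
```python
from h import *
go([.5075,.2791,.15],86.35); x=fx(0,-.018); go([*x,.15],86.35); print(env.get_obs()['grasp_force'])
```

```text
t 8.0 at [0.5086 0.2803 0.0186] turn [ 0.02 -0.02 -4.67] shift [-0.03 -0.02 -2.63] F [-0.9  0.2  6.1] w 0.0554
t 8.0 at [0.5086 0.2803 0.0186] turn [ 0.02 -0.02 -4.67] shift [-4.7   0.67 -2.63] F [-0.9  0.2  6.1] w 0.0554
53.27937662601471
```

>>> {"fn": "play_rows", "kwargs": {"commands": [[[-1, 0, 0, -0.53, 0, 0, 0], [-1, 0, 0, -0.53, 0, 0, -0.934], [-1, 0, 0, -0.53, 0, 0, -0.934], [-1, 0, 0, -0.52, 0, 0, -0.934], [-1, 0, 0, -0.52, 0, 0, -0.934], [-1, 0, 0, 0, 0, 0, -0.934], [-1, -0.67, 0.095, 0, 0, 0, 0], [-1, -0.67, 0.095, 0, 0, 0, 0], [-1, -0.67, 0.095, 0, 0, 0, 0], [-1, -0.67, 0.095, 0, 0, 0, 0], [-1, -0.67, 0.095, 0, 0, 0, 0], [-1, -0.67, 0.095, 0, 0, 0, 0], [-1, -0.67, 0.095, 0, 0, 0, 0], [-1, 0, 0, 0, 0, 0, 0], [-1, 0, 0, 0, 0, 0, 0], [-1, 0, 0, 0, 0, 0, 0]]]}}

```text
time: 9.6
eef_pos: [0.5259, 0.0444, 0.149]
orientation: [0.729, 0.684, 0.0, -0.0]
force: [-0.6, 0.3, -1.6]
width: 0.055
grasp_force: 53.9
```

Run:
```python
from h import *
x=fx(0,-.018); go([*x,.033],86.35); print(env.get_obs()['grasp_force'])
c=cam('wrist'); cv2.imwrite('pics/w3.png',c['frame'])
P=cloud(c); 
# refine fixture: plate edges in fixture frame
f=c['frame'].astype(int)
F=np.stack([(P[...,:2]-O)@XH,(P[...,:2]-O)@YH],-1)
m=(abs(P[...,2]-.0115)<.004)&(abs(F[...,0])<.06)
for y in np.arange(-.2,.021,.02):
    q=F[m&(abs(F[...,1]-y)<.004)]
    if len(q): print(round(y,3),len(q),np.round(np.percentile(q[:,0],[0.5,99.5])*1000,1))
```

```text
t 9.6 at [0.5259 0.0444 0.149 ] turn [ 0.   -0.01  0.  ] shift [-0.01  0.03  2.32] F [-0.6  0.3 -1.6] w 0.055
53.90537917613983
-0.2 191 [-49.5  49. ]
-0.18 217 [-59.9  49.7]
-0.04 1001 [-48.9  48.8]
-0.02 1035 [-49.   48.9]
-0.0 95 [-49.9 -42.1]
0.02 384 [-49.3  49.5]
```

View pics/w3.png

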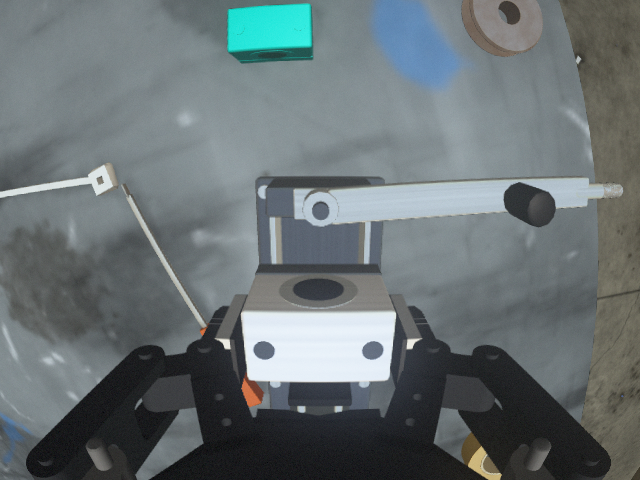

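The wrist view shows the block held square at (320,330) over the bed. The keeper lies off to the right and the stop sits at (320,210). A quick check of y offsets comes next.

Run:
```python
from h import *
c=cam('wrist'); P=cloud(c); o=env.get_obs(); e=o['eef_pos']
F=np.stack([(P[...,:2]-O)@XH,(P[...,:2]-O)@YH],-1); print('tcp',(e[:2]-O)@XH,(e[:2]-O)@YH)
m=(P[...,2]>.14)&(P[...,2]<.185)&(abs(F[...,0])<.02)&(F[...,1]>-.06)&(c['z_map']>0)
q=F[m]; print('blk y',np.percentile(q[:,1],[.5,2,50,98,99.5])*1000, np.percentile(P[m][:,2],[1,50,99]))
m=(abs(P[...,2]-.0115)<.004)&(abs(F[...,0])<.04)&(F[...,1]>.012)
print('plate front',np.percentile(F[m][:,1],[1,99])*1000)
m=(abs(P[...,2]-.056)<.003)&(F[...,0]>-.035)&(F[...,0]<-.017)&(abs(F[...,1]-.01)<.03)
print('stop top',m.sum(),np.percentile(F[m][:,1],[1,99])*1000,np.median(P[m][:,2]))
```

```text
tcp -0.0015177078301426342 -0.017071891111802264
blk y [-33.49726592 -32.42073569  -8.54646451  -1.98743566  -1.76670369] [0.14107657 0.17733524 0.17894478]
plate front [ 15.5975136  115.40190456]
stop top 786 [ 0.9241436  20.00563879] 0.05537434728225141
```

>>> {"fn": "play_rows", "kwargs": {"commands": [[[-1, 0, 0.03, 0.4, 0, 0, 0], [-1, 0, 0, 0.5, 0, 0, 0], [-1, 0, 0, 0.5, 0, 0, 0], [-1, 0, 0, 0.4, 0, 0, 0], [-1, 0, 0, 0.2, 0, 0, 0], [-1, 0, 0, 0.15, 0, 0, 0], [-1, 0, 0, 0.1, 0, 0, 0], [-1, 0, 0, 0, 0, 0, 0], [-1, 0, 0, 0, 0, 0, 0], [-1, 0, 0, 0, 0, 0, 0]]]}}

```text
time: 10.7
eef_pos: [0.5281, 0.0437, 0.037]
orientation: [0.729, 0.684, 0.001, 0.0]
force: [-0.8, -0.2, -1.4]
width: 0.0549
grasp_force: 53.9
```

Run:
```python
from h import *
x=fx(0,-.018); go([*x,.031],86.35)
```

```text
t 10.7 at [0.5281 0.0437 0.037 ] turn [ 0.02 -0.   -0.  ] shift [ 0.   -0.01  0.12] F [-0.8 -0.2 -1.4] w 0.0549
```

>>> {"fn": "play_rows", "kwargs": {"commands": [[[-1, 0, 0, 0.06, 0, 0, 0], [-1, 0, 0, 0.06, 0, 0, 0], [-1, 0, 0, 0, 0, 0, 0], [1, 0, 0, 0, 0, 0, 0], [1, 0, 0, 0, 0, 0, 0], [1, 0, 0, 0, 0, 0, 0], [1, 0, 0, 0, 0, 0, 0], [1, 0, 0, 0, 0, 0, 0], [1, 0, 0, -0.3, 0, 0, 0], [1, 0, 0, -0.7, 0, 0, 0], [1, 0, 0, -0.8, 0, 0, 0], [1, 0, 0, -0.8, 0, 0, 0], [1, 0.83, -0.4, 0, 0, 0, -0.2], [1, 0.83, -0.4, 0, 0, 0, -0.2], [1, 0.83, -0.4, 0, 0, 0, -0.2], [1, 0.83, -0.4, 0, 0, 0, -0.2], [1, 0.83, -0.4, 0, 0, 0, -0.2], [1, 0.83, -0.4, 0, 0, 0, 0], [1, 0, 0, 0, 0, 0, 0], [1, 0, 0, 0, 0, 0, 0]]]}}

```text
time: 12.7
eef_pos: [0.4142, 0.2967, 0.1603]
orientation: [0.704, 0.71, 0.0, 0.0]
force: [0.4, -0.4, 0.3]
width: 0.0855
grasp_force: 0.0
```

Run:
```python
from h import *
c=cam('wrist'); b=block_pose(c,(.4277,.3591)); print(b)
go([b['center'][0]/1000,b['center'][1]/1000,.018],b['long_deg']+90)
t=cam('top'); P=cloud(t); F=np.stack([(P[...,:2]-O)@XH,(P[...,:2]-O)@YH],-1)
m=(abs(F[...,0])<.04)&(F[...,1]<.0)&(F[...,1]>-.1)&(P[...,2]>.045)&(P[...,2]<.075); q=F[m]; print(m.sum(),np.percentile(q,[1,99],axis=0)*1000, np.median(P[m][:,2]))
```

```text
{'center': array([427.4, 359.4]), 'size': array([31.9, 56.1]), 'long_deg': np.float32(0.5), 'ztop': 0.0474, 'n': 3720}
t 12.75 at [0.4148 0.2958 0.1603] turn [ 0.    0.01 -0.03] shift [1.27 0.26 2.85] F [ 0.8 -0.4 -0.3] w 0.0855
202 [[-26.22299261 -34.7156452 ]
 [ 28.87114931  -3.14484902]] 0.05864652941111205
```

>>> {"fn": "play_rows", "kwargs": {"commands": [[[1, 0.42, 0.09, 0, 0, 0, -0.03], [1, 0.42, 0.09, 0, 0, 0, 0], [1, 0.42, 0.08, 0.1, 0, 0, 0], [1, 0, 0, 0.6, 0, 0, 0], [1, 0, 0, 0.6, 0, 0, 0], [1, 0, 0, 0.6, 0, 0, 0], [1, 0, 0, 0.5, 0, 0, 0], [1, 0, 0, 0.3, 0, 0, 0], [1, 0, 0, 0.15, 0, 0, 0], [1, 0, 0, 0, 0, 0, 0], [1, 0, 0, 0, 0, 0, 0], [1, 0, 0, 0, 0, 0, 0], [-1, 0, 0, 0, 0, 0, 0], [-1, 0, 0, 0, 0, 0, 0], [-1, 0, 0, 0, 0, 0, 0], [-1, 0, 0, 0, 0, 0, 0], [-1, 0, 0, 0, 0, 0, 0], [-1, 0, 0, 0, 0, 0, 0], [-1, 0, 0, 0, 0, 0, 0]]]}}

```text
time: 14.7
eef_pos: [0.4278, 0.3594, 0.0185]
orientation: [0.704, 0.71, 0.001, 0.0]
force: [-0.2, -0.8, 5.9]
width: 0.0551
grasp_force: 53.5
```

Run:
```python
from h import *
x=fx(0,-.053); go([*x,.15],86.35); print(env.get_obs()['grasp_force'])
```

```text
t 14.7 at [0.4278 0.3594 0.0185] turn [ 0.02 -0.01  1.03] shift [-6.87  2.39 -2.63] F [-0.2 -0.8  5.9] w 0.0551
53.51676642894745
```

>>> {"fn": "play_rows", "kwargs": {"commands": [[[-1, 0, 0, -0.53, 0, 0, 0], [-1, 0, 0, -0.53, 0, 0, 0], [-1, 0, 0, -0.53, 0, 0, 0.515], [-1, 0, 0, -0.52, 0, 0, 0.515], [-1, 0, 0, -0.52, 0, 0, 0], [-1, -0.687, 0.239, 0, 0, 0, 0], [-1, -0.687, 0.239, 0, 0, 0, 0], [-1, -0.687, 0.239, 0, 0, 0, 0], [-1, -0.687, 0.239, 0, 0, 0, 0], [-1, -0.687, 0.239, 0, 0, 0, 0], [-1, -0.687, 0.239, 0, 0, 0, 0], [-1, -0.687, 0.239, 0, 0, 0, 0], [-1, -0.687, 0.239, 0, 0, 0, 0], [-1, -0.687, 0.239, 0, 0, 0, 0], [-1, -0.687, 0.239, 0, 0, 0, 0], [-1, 0, 0, 0, 0, 0, 0], [-1, 0, 0, 0, 0, 0, 0], [-1, 0, 0, 0, 0, 0, 0]]]}}

```text
time: 16.5
eef_pos: [0.5241, 0.0095, 0.1492]
orientation: [0.729, 0.684, -0.0, -0.0]
force: [1.3, 0.5, -2.3]
width: 0.0551
grasp_force: 54.2
```

```bash
cat > chk.py <<'E'
from h import *
c=cam('wrist'); P=cloud(c)
F=np.stack([(P[...,:2]-O)@XH,(P[...,:2]-O)@YH],-1)
for a,b in ((.14,.185),(.054,.064)):
    m=(P[...,2]>a)&(P[...,2]<b)&(abs(F[...,0])<.04)&(F[...,1]>-.1)&(F[...,1]<-.001)&(c['z_map']>0)
    q=F[m]
    if len(q): print(a,len(q),np.percentile(q,[1,99],axis=0)*1000, np.percentile(P[m][:,2],[50,99]))
E
python3 - <<'E'
from h import *
x=fx(0,-.053); go([*x,.031],86.35); print(env.get_obs()['grasp_force'])
import chk
cv2.imwrite('pics/w4.png',chk.c['frame'])
E
```

```text
t 16.5 at [0.5241 0.0095 0.1492] turn [-0.01 -0.01  0.  ] shift [-0.01  0.02  2.36] F [ 1.3  0.5 -2.3] w 0.0551
54.1975861787796
0.14 18203 [[-37.82176577 -66.80747815]
 [ 37.80990904 -35.58601523]] [0.17761685 0.18372361]
0.054 4346 [[-26.83522215 -35.42104265]
 [ 27.83574451  -3.77490916]] [0.0594031  0.06103706]
```

View pics/w4.png

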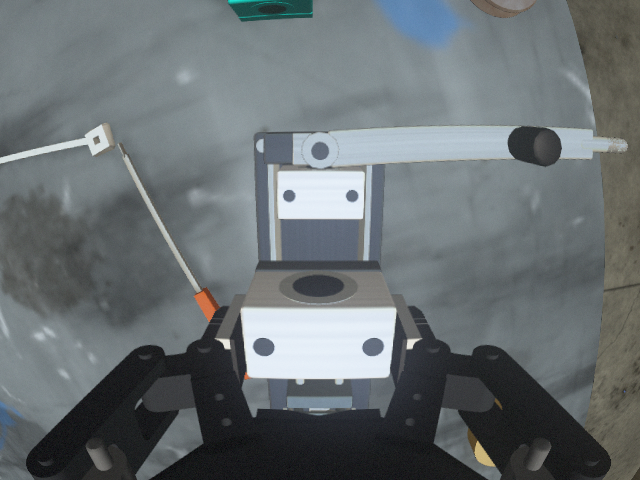

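Block A sits in the bed at (320,193). The held block nearly overlaps it, so I'll shift back 4 mm before lowering.

>>> {"fn": "play_rows", "kwargs": {"commands": [[[-1, -0.08, 0.02, 0, 0, 0, 0], [-1, 0, 0, 0.4, 0, 0, 0], [-1, 0, 0, 0.5, 0, 0, 0], [-1, 0, 0, 0.5, 0, 0, 0], [-1, 0, 0, 0.4, 0, 0, 0], [-1, 0, 0, 0.2, 0, 0, 0], [-1, 0, 0, 0.2, 0, 0, 0], [-1, 0, 0, 0.1, 0, 0, 0], [-1, 0, 0, 0, 0, 0, 0], [-1, 0, 0, 0, 0, 0, 0], [-1, 0, 0, 0, 0, 0, 0]]]}}

```text
time: 17.65
eef_pos: [0.526, 0.0045, 0.035]
orientation: [0.729, 0.684, 0.0, 0.001]
force: [0.3, -0.1, -1.9]
width: 0.0549
grasp_force: 54.2
```

Run:
```python
from h import *
x=fx(0,-.057); go([*x,.031],86.35); print(env.get_obs()['grasp_force'])
```

```text
t 17.65 at [0.526  0.0045 0.035 ] turn [ 0.02  0.   -0.  ] shift [ 0.   -0.02  0.08] F [ 0.3 -0.1 -1.9] w 0.0549
54.16845381259918
```

>>> {"fn": "play_rows", "kwargs": {"commands": [[[-1, 0, -0.02, 0.05, 0, 0, 0], [-1, 0, 0, 0.04, 0, 0, 0], [-1, 0, 0, 0, 0, 0, 0], [1, 0, 0, 0, 0, 0, 0], [1, 0, 0, 0, 0, 0, 0], [1, 0, 0, 0, 0, 0, 0], [1, 0, 0, 0, 0, 0, 0], [1, 0, 0, 0, 0, 0, 0], [1, 0, 0, -0.3, 0, 0, 0], [1, 0, 0, -0.7, 0, 0, 0], [1, 0, 0, -0.8, 0, 0, 0], [1, 0, 0, -0.8, 0, 0, 0], [1, 0, 0, -0.8, 0, 0, 0], [1, 0, 0.5, 0, 0, 0, 0], [1, 0, 0.5, 0, 0, 0, 0], [1, 0, 0.5, 0, 0, 0, 0], [1, 0, 0.5, 0, 0, 0, 0], [1, 0, 0, 0, 0, 0, 0], [1, 0, 0, 0, 0, 0, 0]]]}}

```text
time: 19.55
eef_pos: [0.6238, -0.0017, 0.1992]
orientation: [0.729, 0.684, -0.0, -0.0]
force: [-0.3, -0.5, -0.6]
width: 0.0849
grasp_force: 0.0
```

Run:
```python
from h import *
import chk
c=chk.c; P=chk.P; F=chk.F
m=(P[...,2]>.058)&(P[...,2]<.063)&(abs(F[...,0])<.035)&(F[...,1]<-.002)&(F[...,1]>-.1)
n,l,s,_=cv2.connectedComponentsWithStats(m.astype(np.uint8))
for k in range(1,n):
    if s[k,4]>200: q=F[l==k]; print(s[k,4],cv2.minAreaRect((q*1000).astype(np.float32)))
m=(P[...,2]>.108)&(P[...,2]<.12)&(abs(P[...,0]-.65)<.05)&(abs(P[...,1]-.075)<.05)
k=cv2.minAreaRect((P[m][:,:2]*1000).astype(np.float32)); print('knob',k, P[m][:,2].max())
go([k[0][0]/1000,k[0][1]/1000,.086],86.35)
cv2.imwrite('pics/w5.png',c['frame'])
```

```text
0.054 5077 [[-26.5113801  -71.819974  ]
 [ 28.30605004  -3.86965373]] [0.05951899 0.06124792]
2473 ((0.8978061676025391, -19.20033836364746), (32.00056076049805, 56.51862716674805), 89.81842041015625)
2320 ((0.3335132598876953, -56.29734802246094), (56.1086311340332, 32.10634994506836), 0.2295733243227005)
knob ((654.0800170898438, 74.11856842041016), (21.341676712036133, 20.735002517700195), 42.26633071899414) 0.1149516109755817
t 19.6 at [ 0.6234 -0.0016  0.1994] turn [-0.01 -0.   -0.  ] shift [1.55 0.52 2.27] F [-0.3  0.2 -0. ] w 0.0856
```

View pics/w5.png

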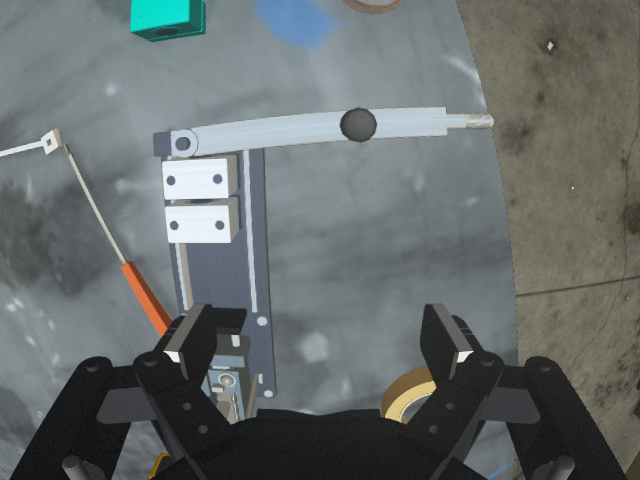

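Both blocks stand square and in line at (200,178) and (200,222), with their tops at 60 mm. The knob is at (358,124), so I'll grip it next.

>>> {"fn": "play_rows", "kwargs": {"commands": [[[1, 0.52, 0.17, 0, 0, 0, 0], [1, 0.52, 0.17, 0, 0, 0, 0], [1, 0.51, 0.18, 0, 0, 0, 0], [1, 0, 0, 0.5, 0, 0, 0], [1, 0, 0, 0.6, 0, 0, 0], [1, 0, 0, 0.6, 0, 0, 0], [1, 0, 0, 0.4, 0, 0, 0], [1, 0, 0, 0.15, 0, 0, 0], [1, 0, 0, 0, 0, 0, 0], [1, 0, 0, 0, 0, 0, 0], [-1, 0, 0, 0, 0, 0, 0], [-1, 0, 0, 0, 0, 0, 0], [-1, 0, 0, 0, 0, 0, 0], [-1, 0, 0, 0, 0, 0, 0], [-1, 0, 0, 0, 0, 0, 0], [-1, 0, 0, 0, 0, 0, 0], [-1, 0, 0, 0, 0, 0, 0], [-1, 0, 0, 0, 0, 0, 0], [-1, 0, 0, 0, 0, 0, 0]]], "squeeze": 25}}

```text
time: 21.5
eef_pos: [0.6541, 0.074, 0.0877]
orientation: [0.729, 0.684, -0.001, -0.001]
force: [-5.6, 0.6, 6.8]
width: 0.021
grasp_force: 25.8
```

Run:
```python
from h import *
o=env.get_obs(); e=o['eef_pos'][:2]; print(o['eef_pos'],o['width'],o['grasp_force'],o['force'])
x,y=(e-O)@XH*1000,(e-O)@YH*1000; th=np.arctan2(x,10-y); print(x,y,th,np.hypot(x,y-10))
ts=np.linspace(th,0.12,16); X=125*np.sin(ts);Y=10-125*np.cos(ts)
print([[round(b/50,2),round(a/50,2)] for a,b in zip(np.diff(X),np.diff(Y))])
```

```text
[0.65405075 0.07399249 0.08774221] 0.020980723095102446 25.77447384595871 [-5.61651112  0.62679922  6.82962324]
124.51293026955014 20.30315055184656 1.6533558718790775 124.93848372540732
[[np.float64(-0.26), np.float64(0.01)], [np.float64(-0.25), np.float64(-0.02)], [np.float64(-0.25), np.float64(-0.04)], [np.float64(-0.25), np.float64(-0.07)], [np.float64(-0.24), np.float64(-0.09)], [np.float64(-0.23), np.float64(-0.12)], [np.float64(-0.21), np.float64(-0.14)], [np.float64(-0.2), np.float64(-0.16)], [np.float64(-0.18), np.float64(-0.18)], [np.float64(-0.16), np.float64(-0.2)], [np.float64(-0.14), np.float64(-0.21)], [np.float64(-0.12), np.float64(-0.23)], [np.float64(-0.09), np.float64(-0.24)], [np.float64(-0.07), np.float64(-0.25)], [np.float64(-0.04), np.float64(-0.25)]]
```

>>> {"fn": "play_rows", "kwargs": {"commands": [[[-1, -0.26, 0.01, 0, 0, 0, 0], [-1, -0.25, -0.02, 0, 0, 0, 0], [-1, -0.25, -0.04, 0, 0, 0, 0], [-1, -0.25, -0.07, 0, 0, 0, 0], [-1, -0.24, -0.09, 0, 0, 0, 0], [-1, -0.23, -0.12, 0, 0, 0, 0], [-1, -0.21, -0.14, 0, 0, 0, 0], [-1, -0.2, -0.16, 0, 0, 0, 0], [-1, 0, 0, 0, 0, 0, 0], [-1, 0, 0, 0, 0, 0, 0]]]}}

```text
time: 22.5
eef_pos: [0.6191, -0.0212, 0.0877]
orientation: [0.73, 0.683, 0.0, 0.003]
force: [7.5, -6.4, -3.7]
width: 0.0211
grasp_force: 25.4
```

```bash
cat > kn.py <<'E'
from h import *
import sys
o=env.get_obs(); e=o['eef_pos'][:2]; print(o['time'],o['eef_pos'],o['width'],o['grasp_force'],o['force'])
x,y=(e-O)@XH*1000,(e-O)@YH*1000; th=np.arctan2(x,10-y); print('fix',x,y,'th',th,'r',np.hypot(x,y-10))
ts=np.linspace(th,float(sys.argv[1]),int(sys.argv[2])+1); X=125*np.sin(ts);Y=10-125*np.cos(ts)
X[0]=x;Y[0]=y
print([[float(round(b/50,2)),float(round(a/50,2))] for a,b in zip(np.diff(X),np.diff(Y))])
E
python3 kn.py 0.12 8
```

```text
22.5 [ 0.61908587 -0.02117457  0.08774336] 0.021056414640249002 25.377680361270905 [ 7.54662792 -6.38437881 -3.7449122 ]
fix 95.7086701724302 -76.91132059492547 th 0.8335339334787853 r 129.28158103043506
[[-0.1, -0.22], [-0.14, -0.17], [-0.13, -0.18], [-0.11, -0.19], [-0.09, -0.2], [-0.07, -0.21], [-0.06, -0.22], [-0.04, -0.22]]
```

>>> {"fn": "play_rows", "kwargs": {"commands": [[[-1, -0.1, -0.22, 0, 0, 0, 0], [-1, -0.14, -0.17, 0, 0, 0, 0], [-1, -0.13, -0.18, 0, 0, 0, 0], [-1, -0.11, -0.19, 0, 0, 0, 0], [-1, -0.09, -0.2, 0, 0, 0, 0], [-1, -0.07, -0.21, 0, 0, 0, 0], [-1, -0.06, -0.22, 0, 0, 0, 0], [-1, -0.04, -0.22, 0, 0, 0, 0], [-1, 0, 0, 0, 0, 0, 0], [-1, 0, 0, 0, 0, 0, 0]]]}}

```text
time: 23.5
eef_pos: [0.5349, -0.0517, 0.0879]
orientation: [0.73, 0.684, -0.0, 0.001]
force: [-0.0, -5.8, 6.7]
width: 0.0209
grasp_force: 26.8
```

```bash
python3 kn.py 0.0 4
```

```text
23.5 [ 0.53486811 -0.05168477  0.08791705] 0.020858585202240855 26.83021366596222 [-0.04497997 -5.82132552  6.67388516]
fix 13.612000479434467 -112.75043722915457 th 0.11044044694755129 r 123.50285987377272
[[-0.04, -0.07], [-0.0, -0.07], [-0.0, -0.07], [-0.0, -0.07]]
```

>>> {"fn": "play_rows", "kwargs": {"commands": [[[-1, -0.02, -0.07, 0, 0, 0, 0], [-1, 0, -0.07, 0, 0, 0, 0], [-1, 0, -0.07, 0, 0, 0, 0], [-1, 0, -0.07, 0, 0, 0, 0], [-1, 0, -0.03, 0, 0, 0, 0], [-1, 0, 0, 0, 0, 0, 0], [-1, 0, 0, 0, 0, 0, 0]]]}}

```text
time: 24.2
eef_pos: [0.5211, -0.0515, 0.0879]
orientation: [0.73, 0.684, 0.0, 0.002]
force: [5.3, -4.0, 3.3]
width: 0.021
grasp_force: 26.6
```

```bash
python3 kn.py 0.0 1
```

```text
24.2 [ 0.52106353 -0.05149357  0.08792292] 0.020954133781312192 26.588601171970367 [ 5.29492862 -3.99892101  3.29468906]
fix -0.17721095195606984 -113.44311817455034 th -0.0014355667034456068 r 123.44324537364324
[[-0.03, 0.0]]
```

>>> {"fn": "play_rows", "kwargs": {"commands": [[[-1, 0, -0.04, 0, 0, 0, 0], [-1, 0, -0.04, 0, 0, 0, 0], [-1, 0, 0, 0, 0, 0, 0], [-1, 0, 0, 0, 0, 0, 0]]]}}

```text
time: 24.6
eef_pos: [0.5209, -0.0516, 0.0882]
orientation: [0.729, 0.684, 0.003, 0.004]
force: [20.3, -5.3, -12.0]
width: 0.0212
grasp_force: 26.0
```

```bash
python3 kn.py 0.0 1
```

```text
24.6 [ 0.52093209 -0.05155719  0.08817689] 0.021197310716191402 25.97010165452957 [ 20.28943535  -5.29090347 -12.00177584]
fix -0.3043168388852805 -113.5150253112616 th -0.0024637992208044325 r 123.5154001992465
[[-0.03, 0.01]]
```

The keeper has hit its hard stop at angle 0, so it is home. I'll release it and go over and behind the lever handle with closed fingers.

>>> {"fn": "play_rows", "kwargs": {"commands": [[[-1, 0, 0.07, 0, 0, 0, 0], [-1, 0, 0, 0, 0, 0, 0], [0, 0, 0, 0, 0, 0, 0], [0, 0, 0, 0, 0, 0, 0], [0, 0, 0, 0, 0, 0, 0], [0, 0, 0, -0.3, 0, 0, 0], [0, 0, 0, -0.7, 0, 0, 0], [0, 0, 0, -0.8, 0, 0, 0], [0, 0, 0, -0.8, 0, 0, 0], [0, 0, 0, -0.8, 0, 0, 0], [0, 0, 0, 0, 0, 0, 0], [-1, -0.6, 0, 0, 0, 0, 0], [-1, -0.6, 0, 0, 0, 0, 0], [-1, -0.6, 0, 0, 0, 0, 0], [-1, -0.6, 0, 0, 0, 0, 0], [-1, -0.6, 0, 0, 0, 0, 0], [-1, -0.6, 0, 0, 0, 0, 0], [-1, -0.4, 0, 0, 0, 0, 0], [-1, 0, 0, 0, 0, 0, 0], [-1, 0, 0, 0, 0, 0, 0]]]}}

```text
time: 26.6
eef_pos: [0.5056, -0.2493, 0.2565]
orientation: [0.73, 0.684, 0.0, -0.001]
force: [0.5, -1.1, 0.4]
width: 0.0002
grasp_force: 0.0
```

```bash
cat > see.py <<'E'
from h import *
import sys
t=cam('top'); P=cloud(t); s=cam('side'); Q=cloud(s)
def FF(P): return np.stack([(P[...,:2]-O)@XH,(P[...,:2]-O)@YH],-1)
for nm,P in (('top',P),('side',Q)):
    F=FF(P)
    m=(P[...,2]>.078)&(P[...,2]<.118)&(abs(F[...,0])<.16)&(F[...,1]>-.16)&(F[...,1]<.1)
    if m.sum(): print(nm,'knob',m.sum(),np.median(F[m],0)*1000)
    m=(P[...,2]>.045)&(P[...,2]<.0585)&(abs(F[...,0])>.013)&(abs(F[...,0])<.026)&(F[...,1]<-.03)&(F[...,1]>-.21)
    h,_=np.histogram(F[m][:,1]*1000,np.arange(-210,-29,6)); print(nm,'y-hist -210..-30/6',h)
    m=(P[...,2]>.155)&(P[...,2]<.195)&(abs(F[...,0])>.03)&(abs(F[...,0])<.05)&(F[...,1]<-.15)&(F[...,1]>-.3)
    if m.sum(): print(nm,'handle',m.sum(),np.median(F[m],0)*1000)
cv2.imwrite(sys.argv[1],cv2.resize(s['frame'][170:350,220:420],(800,720))[:600]) if len(sys.argv)>1 else 0
E
python3 - <<'E'
from h import *
x=fx(0,-.295); go([*x,.160],86.35)
E
python3 see.py pics/s1.png
```

```text
t 26.6 at [ 0.5056 -0.2493  0.2565] turn [-0.02 -0.02 -0.01] shift [0.34 0.06 1.93] F [ 0.5 -1.1  0.4] w 0.0002
top knob 88 [   0.74065723 -107.70270524]
top y-hist -210..-30/6 [ 3 12 19 15  0  0  0  3 14  3  0  0  0  0  0  0  0  0  0  0  0  0  0 11
  8  7  9  9  2  7]
top handle 77 [  30.92092878 -263.2836862 ]
side knob 145 [  -4.94214333 -106.8444418 ]
side y-hist -210..-30/6 [ 8  4  9 17  4  1  0  2 16 17  2  0  0  0  0  0  0  0  0  0  0  0  2  3
  5  3  6  5  6  4]
side handle 91 [ -34.86603428 -258.62109316]
```

View pics/s1.png

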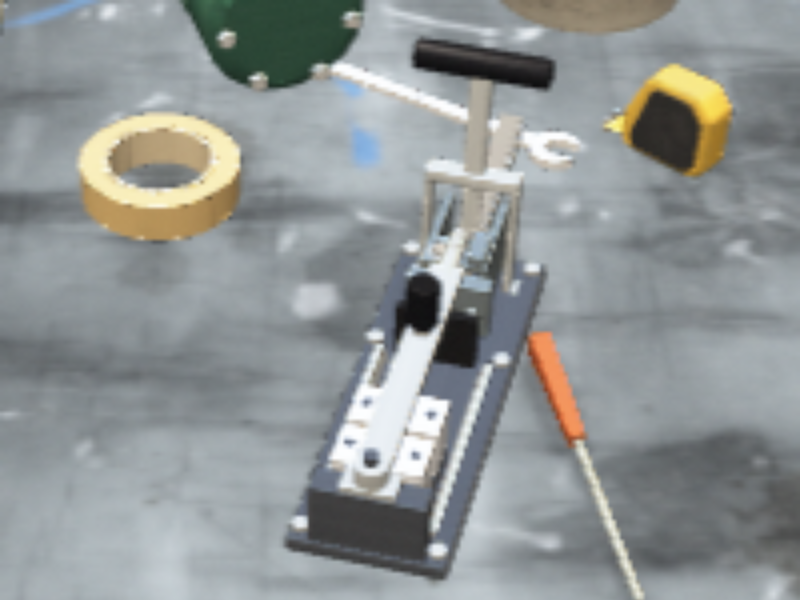

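The side crop shows the keeper shut over the two blocks, the knob at (425,300), and the lever at rest at (485,62). Now one trial stroke.

>>> {"fn": "play_rows", "kwargs": {"commands": [[[-1, 0, 0.06, 0.5, 0, 0, 0], [-1, 0, 0, 0.5, 0, 0, 0], [-1, 0, 0, 0.5, 0, 0, 0], [-1, 0, 0, 0.43, 0, 0, 0], [-1, 0, 0, 0, 0, 0, 0], [-1, 0.34, 0, 0, 0, 0, 0], [-1, 0, 0, 0, 0, 0, 0], [-1, 0.25, 0, 0, 0, 0, 0], [-1, 0.25, 0, 0, 0, 0, 0], [-1, 0.25, 0, 0, 0, 0, 0], [-1, 0.25, 0, 0, 0, 0, 0], [-1, 0.25, 0, 0, 0, 0, 0], [-1, 0.15, 0, 0, 0, 0, 0], [-1, 0, 0, 0, 0, 0, 0], [-1, 0, 0, 0, 0, 0, 0]]]}}

```text
time: 28.2
eef_pos: [0.5147, -0.1642, 0.1612]
orientation: [0.73, 0.684, -0.001, 0.001]
force: [-0.6, -11.1, -3.2]
width: 0.0
grasp_force: 5.2
```

```bash
python3 - <<'E'
from h import *
x=fx(0,-.295); go([*x,.160],86.35)
E
python3 see.py
```

```text
t 28.2 at [ 0.5147 -0.1642  0.1612] turn [ 0.    0.06 -0.01] shift [-1.37 -0.01  0.02] F [ -0.6 -11.1  -3.2] w 0.0
top knob 87 [   0.77853493 -107.8272655 ]
top y-hist -210..-30/6 [ 0  2  0  8 17 11  0  0  0  8 17  1  0  0  0  0  0  0  0  0  0  0  0  9
  6  9  5  8  1  6]
top handle 33 [  39.56451864 -201.87780603]
side knob 155 [  -4.62084432 -105.50853067]
side y-hist -210..-30/6 [ 9  3  1  3 10 17  3  0  1  6 18 17  0  0  0  0  0  0  0  0  0  0  1  3
  2  6  5 13  9  4]
side handle 96 [ -34.91501393 -199.09527304]
```

>>> {"fn": "play_rows", "kwargs": {"commands": [[[-1, 0.1, 0, 0, 0, 0, 0], [-1, 0, 0, 0, 0, 0, 0], [-1, 0, 0, 0, 0, 0, 0]]]}}

```text
time: 28.6
eef_pos: [0.5147, -0.1638, 0.1613]
orientation: [0.731, 0.683, -0.005, 0.004]
force: [-4.1, -30.4, -6.8]
width: -0.0001
grasp_force: 15.5
```

>>> {"fn": "play_rows", "kwargs": {"commands": [[[-1, -0.3, 0, 0, 0, 0, 0], [-1, -0.3, 0, 0, 0, 0, 0], [-1, -0.3, 0, 0, 0, 0, 0], [-1, -0.3, 0, 0, 0, 0, 0], [-1, -0.3, 0, 0, 0, 0, 0], [-1, 0, 0, 0, 0, 0, 0], [-1, 0, 0, 0, 0, 0, 0], [-1, 0, 0, 0, 0, 0, 0]]]}}

```text
time: 29.4
eef_pos: [0.51, -0.2324, 0.1607]
orientation: [0.729, 0.684, 0.0, -0.0]
force: [-0.2, 0.0, -0.5]
width: -0.0002
grasp_force: 0.0
```

```bash
python3 - <<'E'
from h import *
x=fx(0,-.295); go([*x,.160],86.35)
E
python3 see.py
```

```text
t 29.4 at [ 0.51   -0.2324  0.1607] turn [-0.   -0.01 -0.  ] shift [-0.01 -0.01  0.01] F [-0.2  0.  -0.5] w -0.0002
top knob 76 [-4.42858582e-03 -1.08039821e+02]
top y-hist -210..-30/6 [ 2  1  0 11 13  9  0  0  0  7 16  0  0  0  0  0  0  0  0  0  0  0  0  8
  7  8  8  8  3  5]
top handle 77 [  31.00839252 -263.18521154]
side knob 154 [  -4.67616202 -106.39953873]
side y-hist -210..-30/6 [ 9  6  0  8  9 14  4  0  0  7 27 10  0  0  0  0  0  0  0  0  0  0  1  3
  1  4  6 13  9  2]
side handle 92 [ -34.50231141 -258.12792006]
```

>>> {"fn": "play_rows", "kwargs": {"commands": [[[-1, 0.284, 0, 0, 0, 0, 0], [-1, 0.284, 0, 0, 0, 0, 0], [-1, 0.284, 0, 0, 0, 0, 0], [-1, 0.284, 0, 0, 0, 0, 0], [-1, 0.284, 0, 0, 0, 0, 0], [-1, 0, 0, 0, 0, 0, 0], [-1, 0, 0, 0, 0, 0, 0], [-1, 0, 0, 0, 0, 0, 0], [-1, -0.284, 0, 0, 0, 0, 0], [-1, -0.284, 0, 0, 0, 0, 0], [-1, -0.284, 0, 0, 0, 0, 0], [-1, -0.284, 0, 0, 0, 0, 0], [-1, -0.284, 0, 0, 0, 0, 0], [-1, 0, 0, 0, 0, 0, 0], [-1, 0, 0, 0, 0, 0, 0], [-1, 0, 0, 0, 0, 0, 0]]]}}

```text
time: 31.1
eef_pos: [0.5101, -0.2324, 0.1607]
orientation: [0.729, 0.684, 0.0, -0.0]
force: [-0.5, 0.2, -0.0]
width: 0.0001
grasp_force: 0.0
```

>>> {"fn": "play_rows", "kwargs": {"commands": [[[-1, 0.284, 0, 0, 0, 0, 0], [-1, 0.284, 0, 0, 0, 0, 0], [-1, 0.284, 0, 0, 0, 0, 0], [-1, 0.284, 0, 0, 0, 0, 0], [-1, 0.284, 0, 0, 0, 0, 0], [-1, 0, 0, 0, 0, 0, 0], [-1, 0, 0, 0, 0, 0, 0], [-1, 0, 0, 0, 0, 0, 0], [-1, -0.284, 0, 0, 0, 0, 0], [-1, -0.284, 0, 0, 0, 0, 0], [-1, -0.284, 0, 0, 0, 0, 0], [-1, -0.284, 0, 0, 0, 0, 0], [-1, -0.284, 0, 0, 0, 0, 0], [-1, 0, 0, 0, 0, 0, 0], [-1, 0, 0, 0, 0, 0, 0], [-1, 0, 0, 0, 0, 0, 0]]]}}

```text
time: 32.7
eef_pos: [0.51, -0.2324, 0.1607]
orientation: [0.729, 0.684, 0.0, -0.0]
force: [0.6, -0.2, 0.0]
width: -0.0002
grasp_force: 0.0
```

>>> {"fn": "play_rows", "kwargs": {"commands": [[[-1, 0.284, 0, 0, 0, 0, 0], [-1, 0.284, 0, 0, 0, 0, 0], [-1, 0.284, 0, 0, 0, 0, 0], [-1, 0.284, 0, 0, 0, 0, 0], [-1, 0.284, 0, 0, 0, 0, 0], [-1, 0, 0, 0, 0, 0, 0], [-1, 0, 0, 0, 0, 0, 0], [-1, 0, 0, 0, 0, 0, 0]]]}}

```text
time: 33.5
eef_pos: [0.5145, -0.164, 0.161]
orientation: [0.73, 0.684, -0.003, 0.002]
force: [-2.0, -18.1, -3.8]
width: 0.0001
grasp_force: 8.9
```

```bash
python3 - <<'E'
from h import *
x=fx(0,-.295); go([*x,.160],86.35)
E
python3 see.py
```

```text
t 33.5 at [ 0.5145 -0.164   0.161 ] turn [-0.    0.1  -0.02] shift [-1.38 -0.01  0.02] F [ -2.  -18.1  -3.8] w 0.0001
top knob 65 [   0.81222976 -110.63739668]
top y-hist -210..-30/6 [ 1  1  0  0  0  0  0  0 11 16 12  0  0  0  7 14  1  0  0  0  0  0  0  7
  7 11  8  7  3  5]
top handle 31 [  39.61890356 -202.28774904]
side knob 141 [  -4.43234164 -106.42502513]
side y-hist -210..-30/6 [13  5  1  0  0  0  1  1  7 17 23  4  0  0  4 22 14  0  0  0  0  0  1  3
  3  3  5  7 12  5]
side handle 97 [ -34.87850475 -197.73130625]
```

>>> {"fn": "play_rows", "kwargs": {"commands": [[[-1, -0.284, 0, 0, 0, 0, 0], [-1, -0.284, 0, 0, 0, 0, 0], [-1, -0.284, 0, 0, 0, 0, 0], [-1, -0.284, 0, 0, 0, 0, 0], [-1, -0.284, 0, 0, 0, 0, 0], [-1, 0, 0, 0, 0, 0, 0], [-1, 0, 0, 0, 0, 0, 0], [-1, 0, 0, 0, 0, 0, 0]]]}}

```text
time: 34.4
eef_pos: [0.5101, -0.2324, 0.1607]
orientation: [0.729, 0.684, 0.0, -0.0]
force: [-0.6, -0.9, -0.5]
width: -0.0003
grasp_force: 0.0
```

>>> {"fn": "play_rows", "kwargs": {"commands": [[[-1, 0.284, 0, 0, 0, 0, 0], [-1, 0.284, 0, 0, 0, 0, 0], [-1, 0.284, 0, 0, 0, 0, 0], [-1, 0.284, 0, 0, 0, 0, 0], [-1, 0.284, 0, 0, 0, 0, 0], [-1, 0, 0, 0, 0, 0, 0], [-1, 0, 0, 0, 0, 0, 0], [-1, 0, 0, 0, 0, 0, 0], [-1, -0.284, 0, 0, 0, 0, 0], [-1, -0.284, 0, 0, 0, 0, 0], [-1, -0.284, 0, 0, 0, 0, 0], [-1, -0.284, 0, 0, 0, 0, 0], [-1, -0.284, 0, 0, 0, 0, 0], [-1, 0, 0, 0, 0, 0, 0], [-1, 0, 0, 0, 0, 0, 0], [-1, 0, 0, 0, 0, 0, 0]]]}}

```text
time: 36.0
eef_pos: [0.51, -0.2324, 0.1607]
orientation: [0.729, 0.684, 0.0, -0.0]
force: [-0.5, 0.8, -0.4]
width: -0.0002
grasp_force: 0.0
```

>>> {"fn": "play_rows", "kwargs": {"commands": [[[-1, 0.284, 0, 0, 0, 0, 0], [-1, 0.284, 0, 0, 0, 0, 0], [-1, 0.284, 0, 0, 0, 0, 0], [-1, 0.284, 0, 0, 0, 0, 0], [-1, 0.284, 0, 0, 0, 0, 0], [-1, 0, 0, 0, 0, 0, 0], [-1, 0, 0, 0, 0, 0, 0], [-1, 0, 0, 0, 0, 0, 0], [-1, -0.284, 0, 0, 0, 0, 0], [-1, -0.284, 0, 0, 0, 0, 0], [-1, -0.284, 0, 0, 0, 0, 0], [-1, -0.284, 0, 0, 0, 0, 0], [-1, -0.284, 0, 0, 0, 0, 0], [-1, 0, 0, 0, 0, 0, 0], [-1, 0, 0, 0, 0, 0, 0], [-1, 0, 0, 0, 0, 0, 0]]]}}

```text
time: 37.6
eef_pos: [0.5101, -0.2324, 0.1607]
orientation: [0.729, 0.684, 0.0, -0.0]
force: [0.1, 0.5, 0.7]
width: 0.0003
grasp_force: 0.0
```

>>> {"fn": "play_rows", "kwargs": {"commands": [[[-1, 0.284, 0, 0, 0, 0, 0], [-1, 0.284, 0, 0, 0, 0, 0], [-1, 0.284, 0, 0, 0, 0, 0], [-1, 0.284, 0, 0, 0, 0, 0], [-1, 0.284, 0, 0, 0, 0, 0], [-1, 0, 0, 0, 0, 0, 0], [-1, 0, 0, 0, 0, 0, 0], [-1, 0, 0, 0, 0, 0, 0], [-1, -0.284, 0, 0, 0, 0, 0], [-1, -0.284, 0, 0, 0, 0, 0], [-1, -0.284, 0, 0, 0, 0, 0], [-1, -0.284, 0, 0, 0, 0, 0], [-1, -0.284, 0, 0, 0, 0, 0], [-1, 0, 0, 0, 0, 0, 0], [-1, 0, 0, 0, 0, 0, 0], [-1, 0, 0, 0, 0, 0, 0]]]}}

```text
time: 39.2
eef_pos: [0.51, -0.2324, 0.1607]
orientation: [0.729, 0.684, 0.0, -0.0]
force: [-0.4, -0.7, -0.4]
width: 0.0004
grasp_force: 0.0
```

>>> {"fn": "play_rows", "kwargs": {"commands": [[[-1, 0.284, 0, 0, 0, 0, 0], [-1, 0.284, 0, 0, 0, 0, 0], [-1, 0.284, 0, 0, 0, 0, 0], [-1, 0.284, 0, 0, 0, 0, 0], [-1, 0.284, 0, 0, 0, 0, 0], [-1, 0, 0, 0, 0, 0, 0], [-1, 0, 0, 0, 0, 0, 0], [-1, 0, 0, 0, 0, 0, 0], [-1, -0.284, 0, 0, 0, 0, 0], [-1, -0.284, 0, 0, 0, 0, 0], [-1, -0.284, 0, 0, 0, 0, 0], [-1, -0.284, 0, 0, 0, 0, 0], [-1, -0.284, 0, 0, 0, 0, 0], [-1, 0, 0, 0, 0, 0, 0], [-1, 0, 0, 0, 0, 0, 0], [-1, 0, 0, 0, 0, 0, 0]]]}}

```text
time: 40.8
eef_pos: [0.5101, -0.2324, 0.1607]
orientation: [0.729, 0.684, 0.0, -0.0]
force: [0.7, 0.6, -0.2]
width: 0.0
grasp_force: 0.0
```

```bash
python3 - <<'E'
from h import *
x=fx(0,-.295); go([*x,.160],86.35)
E
python3 see.py pics/s2.png
```

```text
t 40.8 at [ 0.5101 -0.2324  0.1607] turn [-0.   -0.01 -0.  ] shift [-0.01 -0.01  0.01] F [ 0.7  0.6 -0.2] w 0.0
top knob 82 [   1.44270246 -108.10115364]
top y-hist -210..-30/6 [ 3  2  0  0  0  0  0  0  0  0  0  0  0  0  2 15 12  1  0  0  0 14 14  7
  9  6  7  8  3  7]
top handle 76 [  31.24697743 -262.60479313]
side knob 159 [  -4.61191956 -105.59965016]
side y-hist -210..-30/6 [ 5  8  1  0  0  0  0  0  0  0  0  0  1  0  2 13 17 28  0  0  0  9  6  7
  2  4  4 11 11  4]
side handle 93 [ -34.48668848 -259.21235644]
```

View pics/s2.png

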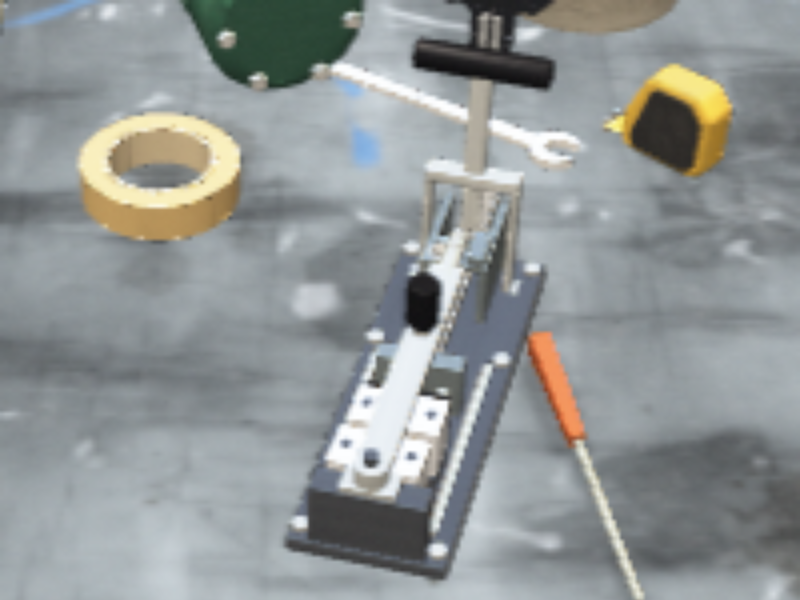

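The pad at about (450,380) has closed up to the row, and the keeper is still shut. Two more strokes.

>>> {"fn": "play_rows", "kwargs": {"commands": [[[-1, 0.284, 0, 0, 0, 0, 0], [-1, 0.284, 0, 0, 0, 0, 0], [-1, 0.284, 0, 0, 0, 0, 0], [-1, 0.284, 0, 0, 0, 0, 0], [-1, 0.294, 0, 0, 0, 0, 0], [-1, 0, 0, 0, 0, 0, 0], [-1, 0, 0, 0, 0, 0, 0], [-1, 0, 0, 0, 0, 0, 0], [-1, -0.284, 0, 0, 0, 0, 0], [-1, -0.284, 0, 0, 0, 0, 0], [-1, -0.284, 0, 0, 0, 0, 0], [-1, -0.284, 0, 0, 0, 0, 0], [-1, -0.294, 0, 0, 0, 0, 0], [-1, 0, 0, 0, 0, 0, 0], [-1, 0, 0, 0, 0, 0, 0], [-1, 0, 0, 0, 0, 0, 0]]]}}

```text
time: 42.5
eef_pos: [0.5101, -0.2324, 0.1607]
orientation: [0.729, 0.684, 0.0, -0.0]
force: [0.4, 0.5, 0.4]
width: 0.0002
grasp_force: 0.0
```

>>> {"fn": "play_rows", "kwargs": {"commands": [[[-1, 0.284, 0, 0, 0, 0, 0], [-1, 0.284, 0, 0, 0, 0, 0], [-1, 0.284, 0, 0, 0, 0, 0], [-1, 0.284, 0, 0, 0, 0, 0], [-1, 0.294, 0, 0, 0, 0, 0], [-1, 0, 0, 0, 0, 0, 0], [-1, 0, 0, 0, 0, 0, 0], [-1, 0, 0, 0, 0, 0, 0]]]}}

```text
time: 43.3
eef_pos: [0.5145, -0.164, 0.161]
orientation: [0.73, 0.684, -0.003, 0.003]
force: [-2.7, -19.3, -5.2]
width: 0.0006
grasp_force: 10.0
```

>>> {"fn": "play_rows", "kwargs": {"commands": [[[-1, -0.284, 0, 0, 0, 0, 0], [-1, -0.284, 0, 0, 0, 0, 0], [-1, -0.284, 0, 0, 0, 0, 0], [-1, -0.284, 0, 0, 0, 0, 0], [-1, -0.294, 0, 0, 0, 0, 0], [-1, 0, 0, 0, 0, 0, 0], [-1, 0, 0, 0, 0, 0, 0], [-1, 0, 0, 0, 0, 0, 0]]]}}

```text
time: 44.1
eef_pos: [0.51, -0.2325, 0.1607]
orientation: [0.729, 0.684, 0.0, -0.0]
force: [-0.2, 0.4, 0.1]
width: 0.0002
grasp_force: 0.0
```

```bash
python3 see.py pics/s3.png
```

```text
top knob 77 [   0.97987816 -110.74953106]
top y-hist -210..-30/6 [ 3  0  0  0  0  0  0  0  0  0  0  0  0  0  0  0  0  3 15 13  4  0  0 14
 13  6 10  9  9  9]
top handle 77 [  31.15375574 -263.05419084]
side knob 151 [  -4.47541917 -106.54423375]
side y-hist -210..-30/6 [11  3  0  0  0  0  0  0  0  0  0  0  0  0  0  0  0  2 14 21 25  0  1  7
  3  4  4  3  6  3]
side handle 91 [ -34.86391535 -258.68742398]
```

View pics/s3.png

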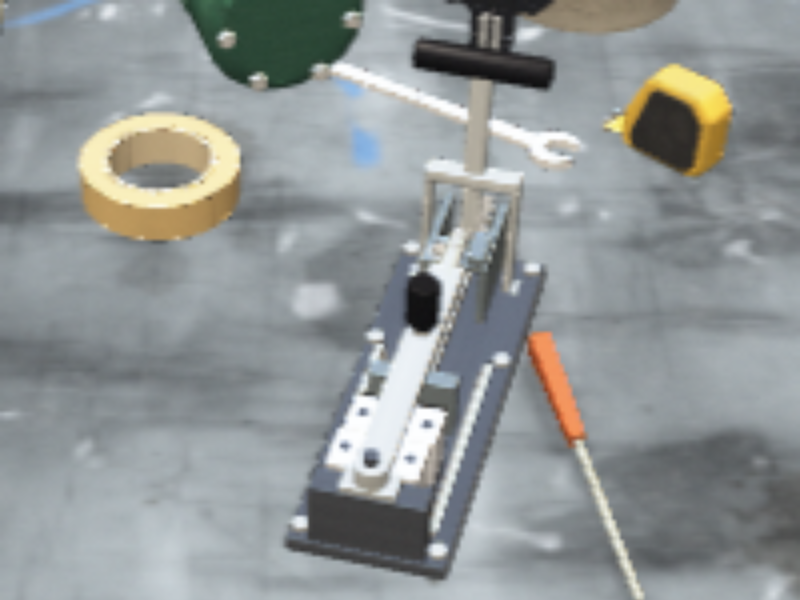

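>>> {"fn": "play_rows", "kwargs": {"commands": [[[-1, -0.1, 0, -0.5, 0, 0, 0], [-1, 0, 0, -0.6, 0, 0, 0], [-1, 0, 0, -0.6, 0, 0, 0], [-1, 0, 0, -0.6, 0, 0, 0], [-1, 0, 0, 0, 0, 0, 0], [-1, 0.6, 0, 0, 0, 0, 0], [-1, 0.6, 0, 0, 0, 0, 0], [-1, 0.6, 0, 0, 0, 0, 0], [-1, 0.3, 0, 0, 0, 0, 0], [-1, 0, 0, 0, 0, 0, 0], [-1, 0, 0, 0, 0, 0, 0], [-1, 0, 0, 0, 0, 0, 0]]]}}

```text
time: 45.4
eef_pos: [0.5166, -0.1339, 0.2756]
orientation: [0.73, 0.684, -0.0, 0.0]
force: [1.0, -0.9, 0.9]
width: 0.0001
grasp_force: 0.0
```

Run:
```python
from h import *
c=cam('wrist'); P=cloud(c); F=np.stack([(P[...,:2]-O)@XH,(P[...,:2]-O)@YH],-1)
for s in (-1,1):
    m=(abs(F[...,0]-s*.020)<.005)&(F[...,1]>-.14)&(F[...,1]<.03)
    y=F[m][:,1]*1000; z=P[m][:,2]*1000
    b=np.arange(-140,31,2); i=np.digitize(y,b)
    print(s,[(int(b[k-1]),int(np.max(z[i==k])),int(np.min(z[i==k]))) for k in range(1,len(b)) if (i==k).any()])
cv2.imwrite('pics/w6.png',c['frame'])
```

```text
-1 [(-140, 13, 10), (-138, 13, 10), (-136, 13, 9), (-134, 13, 10), (-132, 13, 9), (-130, 13, 9), (-128, 13, 10), (-126, 12, 10), (-124, 13, 10), (-122, 13, 9), (-120, 13, 10), (-118, 13, 9), (-116, 13, 10), (-114, 13, 10), (-112, 12, 11), (-110, 12, 9), (-108, 13, 10), (-106, 30, 10), (-104, 56, 27), (-102, 55, 52), (-100, 56, 53), (-98, 56, 53), (-96, 56, 52), (-94, 55, 52), (-92, 54, 53), (-90, 38, 35), (-88, 38, 11), (-86, 38, 11), (-84, 38, 10), (-82, 37, 10), (-80, 38, 10), (-78, 38, 10), (-76, 38, 10), (-74, 38, 10), (-72, 55, 15), (-70, 56, 52), (-68, 56, 53), (-66, 56, 52), (-64, 61, 52), (-62, 61, 57), (-60, 61, 58), (-58, 61, 57), (-56, 61, 58), (-54, 61, 58), (-52, 61, 57), (-50, 61, 58), (-48, 61, 57), (-46, 61, 58), (-44, 61, 58), (-42, 61, 58), (-40, 60, 58), (-38, 60, 57), (-36, 61, 57), (-34, 60, 57), (-32, 61, 57), (-30, 60, 57), (-28, 60, 58), (-26, 60, 57), (-24, 60, 58), (-22, 60, 57), (-20, 61, 58), (-18, 60, 58), (-16, 62, 58), (-14, 60, 58), (-12, 61, 57), (-10, 61, 58), (-8, 60, 57), (-6, 61, 57), (-4, 61, 58), (-2, 59, 57), (0, 61, 55), (2, 62, 53), (4, 61, 5
[... 456 characters left out ...]
, 38, 10), (-84, 39, 11), (-82, 39, 10), (-80, 37, 10), (-78, 38, 9), (-76, 38, 10), (-74, 37, 11), (-72, 54, 15), (-70, 55, 52), (-68, 55, 53), (-66, 55, 52), (-64, 60, 53), (-62, 60, 57), (-60, 60, 57), (-58, 61, 58), (-56, 61, 58), (-54, 60, 58), (-52, 61, 58), (-50, 61, 58), (-48, 60, 58), (-46, 61, 58), (-44, 60, 57), (-42, 61, 58), (-40, 60, 58), (-38, 61, 57), (-36, 61, 58), (-34, 60, 57), (-32, 60, 56), (-30, 60, 56), (-28, 61, 58), (-26, 60, 57), (-24, 60, 58), (-22, 61, 58), (-20, 62, 58), (-18, 60, 57), (-16, 61, 58), (-14, 60, 58), (-12, 60, 56), (-10, 61, 58), (-8, 60, 58), (-6, 60, 58), (-4, 60, 57), (-2, 59, 58), (0, 62, 54), (2, 62, 54), (4, 61, 54), (6, 57, 54), (8, 55, 54)]
```

View pics/w6.png

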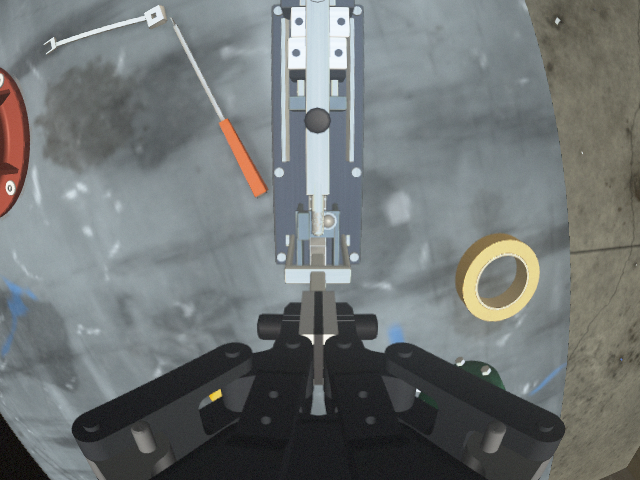

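The row is closed tight against the stop and the pad front is at -64 mm. The pad-to-jaw gap is about 16–17 mm, so the pad is pressed in about 8 mm. The keeper is shut and the arm is clear, so I'll hand in.

```bash
python3 -c "
from bench import env
print(env.finish_job())"
```

```text
the job is handed in; nothing more can be done
None
```

I handed the job in at about 45 s: both aluminium blocks stand in line against the stop, the keeper is shut, and ten lever strokes hold the pad pressed in about 8 mm (24 mm is bottomed). I don't have the verdict.

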